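Charge the pebble mill pot

TASK

Charge the pebble mill: lift the cover off the steel pot and lay it flat on the middle of the cork mat, then set every grey flint pebble gently down inside the pot, side by side so that none stands above the rim, without dropping or forcing any against it. When all are in, lower the cover over the pot's two pins again until it rests flush on the rim, without dropping it. Leave the small white jar and the petri dish among the pebbles where they are.

Things in the scene. Friction and masses are not known exactly. Their poses are not given: they have to be found in the camera images.
- pot_rim (a point): Centre of the mouth of the mill pot, level with its rim: a deep round open steel pot, fixed to the bench, 212 mm across outside, 200 mm inside, rim 78 mm above the bench. Two ears (30 x 36 mm), flush with the rim, stand out along this point's x axis and carry the locating pins. z is up.
- pin_a (a point): Tip of the brass locating pin on the pot's +x ear, 116 mm from the pot's axis: 10 mm thick, 22 mm high above the rim, its upper 7 mm tapered to 4 mm.
- pin_b (a point): Tip of the like pin on the pot's -x ear.
- pot_floor (a point): Centre of the inner floor of the pot, 70 mm below the rim (8 mm above the bench); the floor is flat and the walls upright.
- cover_grip (a point): Point in the upright black grip on top of the pot's cover: a bar 70 mm long (along x), 20 mm wide (along y: grip it across this), 46 mm high, centred on the cover. The point is on its middle line, 36 mm above the cover's underside and 20 mm below the bar's top. z is the cover's upward normal. At the start the cover sits on the pot over the pins; it fits either way round.
- hole_a (a point): Centre, at the underside, of the 13 mm through hole in the cover's +x ear, 116 mm from its centre. The cover is a flat aluminium disc 214 mm across and 10 mm thick, 0.4 to 0.6 kg, with an ear (tip 132 mm from the centre) on either side along its x axis.
- hole_b (a point): The like hole in the cover's -x ear.
- mat_center (a point): Centre of the upper face of a flat brown cork mat, 200 mm (along x) by 150 mm, 3 mm thick, fixed on the bench: the place to lay the cover while the pot is open.
- jar_center (a point): Small white screw-cap jar standing among the pebbles, 31 mm across, 40 mm high; point at its centre. A bystander.
- dish_center (a point): Clear round petri dish lying among the pebbles, 60 mm across, 16 mm high; point at its centre. A bystander.
- eyepieces (a point): Nearest and lowest point of the eyepieces of the tall microscope behind the mat: they overhang from here away from the robot (+x) and 80 mm to either side, 290 to 350 mm above the bench, so keep wrist and gripper nearer the robot when passing here.
- lip_top (a point): Middle of the top of a low aluminium strip, 9 mm wide, 12 mm high and 380 mm long (along y), fixed along the front edge of the bench before the pebbles.
- supply_front (a point): Middle of the front (knobs included) of the bench power supply behind the pebbles, at bench level: it runs 150 mm to either side along y, is 78 mm high and extends away from the robot.
- pebble_1_center (a point): Grey rounded flint pebble lying on the bench, 62 mm long (along x), 42 mm wide (along y) and 38 mm high, oval seen from above, with flats (44 by 30 mm) under and on top, 0.08 to 0.17 kg; point at its centre. Absent (None) in some starts.
- pebble_2_center (a point): Grey rounded flint pebble lying on the bench, 62 mm long (along x), 42 mm wide (along y) and 38 mm high, oval seen from above, with flats (44 by 30 mm) under and on top, 0.08 to 0.17 kg; point at its centre. Absent (None) in some starts.
- pebble_3_center (a point): Grey rounded flint pebble lying on the bench, 62 mm long (along x), 42 mm wide (along y) and 38 mm high, oval seen from above, with flats (44 by 30 mm) under and on top, 0.08 to 0.17 kg; point at its centre. Absent (None) in some starts.
- pebble_4_center (a point): Grey rounded flint pebble lying on the bench, 62 mm long (along x), 42 mm wide (along y) and 38 mm high, oval seen from above, with flats (44 by 30 mm) under and on top, 0.08 to 0.17 kg; point at its centre. Absent (None) in some starts.
- pebble_5_center (a point): Grey rounded flint pebble lying on the bench, 62 mm long (along x), 42 mm wide (along y) and 38 mm high, oval seen from above, with flats (44 by 30 mm) under and on top, 0.08 to 0.17 kg; point at its centre. Absent (None) in some starts.

How it is judged:
By the outcome, as a careful person would: the job done as asked, in the order asked, and still so for the second after the job is handed in, with the robot touching nothing.
Of pebble_1, pebble_2, pebble_3, pebble_4, pebble_5 only 4 to 5 are there at a start; the rules pass over those that are not, and their reading is None.
At some moment in a run one of pebble_1, pebble_2, pebble_3, pebble_4, pebble_5, cover may be knocked a few centimetres aside while the robot is not near it.
It also fails if it takes over 210 s, if anything falls off the work surface, if the arm or the gripper's body presses on something with over 40 N, if the wrist force passes 120 N, or if a joint passes its speed limit or range.

ROBOT

A 6-joint arm with a two-finger parallel gripper is mounted at the origin on a cart in front of the work surface, level with it; the furniture and walls round the work are solid. World frame = base frame: x ahead of the robot, y to its left, z up, the work surface at z = 0. Lengths are in mm, angles in rad, forces in N, time in s.
With the tool pointing down it reaches from about 400 to 925 mm from the base axis. Payload 3.4 kg.
Tool frame: the origin (TCP) lies midway between the tips of the shut fingers; the grasp point (between the pads) lies 19 mm behind it; z points along the fingers, y is the line along which they close (so a half turn about z gives the same grasp; the last joint's range is limited). The gripper opens to 85 mm and grips with 20 to 120 N. Pads are 22 mm wide; open, the fingers measure 114 mm over their backs; the gripper's body (76 mm by 85 mm) begins 54 mm behind the grasp point. The pads swing forward as they close: fully open they stand 13 mm farther back than shut.
Start: joints at [1.153, 0.307, 1.506, -0, 1.328, -0.073], TCP at [194.378, 541.155, 231.305] pointing down, gripper open.
Joint ranges: [-3.12, 3.12], [-1.05, 2.28], [0.14, 2.33], [-1.42, 4.57], [0.1, 2.73], [-2.68, 2.68]. Speed limits (rad/s): [2.57, 2.57, 3.14, 3.14, 3.14, 3.14].

INTERFACE

Orientations are given as a 3x3 rotation matrix whose columns are the frame's x, y, z axes.
In Python, from station import r, cams gives the robot as it stands.
- The arm moves only by the tool step_arm, never from a script. Its argument "deltas" is text: rows parted by semicolons, each of 5 numbers parted by spaces: the shift along the tool's x, y, z in cm, then the turn about the tool's z in rad, then the closure, from 0 (fully open) to 1 (shut). In form: x y z yaw claw; .... A call has 1 to 12 rows; each row is the pose to reach, as a shift and turn from the pose commanded when the call began, along the tool's axes at that moment; what a row does not reach only later rows make up. A row lasts 1/8 s, in which the tool goes at most 62.5 mm and 10.7 degrees, less where a joint would pass 70% of its speed; a pose out of reach is approached as far as the arm can. A call with a gripper value outside its range is refused whole. The fingers move at their own pace and stop on an object; the grip force is fixed at half the most. Time passes only in rows, so rows that repeat a pose let the fingers close. It gives the time, the measured TCP pose, the force, the opening and the grip force at its end, in the units of the state.
- r.observe(): the state, without advancing time (a new reading comes with each control period).
- cams.get_image(name): name is "scene" or "top"; returns the picture (384x512x3 uint8, red, green, blue); there is no depth.
- cams.camera_params(name): a dict with "mtx" (3x3 intrinsics, pixels), "rvec" (rotation vector, rad) and "tvec" (3), from world to camera coordinates, as OpenCV has them. Camera axes: x right, y down, z forward; pixel columns grow to the right and rows downward; lengths in mm; the calibration is good to about 2 mm. A picture is of the moment at which its call begins. camera_params takes no time and is no camera call.
- r.hand_in(): hands the job in; it is judged then, once.
The state is a dict: "t": time; "joint_positions": joint angles; "joint_velocities": joint speeds; "joint_efforts": joint torques, N m; "position": TCP position; "orientation": TCP orientation; "force": force on the tool from outside, world axes, zero at the start; "wrist_torque": the same for the moment, N m; "finger_gap": opening from 0.0 (shut) to 1.0 (fully open); "grasp_force": force on a finger pad.
Only numpy, scipy, OpenCV 4.12 (cv2) and the standard library are available. Lean on these libraries where they do the work, as an engineer would, in place of code of your own. Each camera call takes 0.05 s, during which the arm holds its last target. There are 200 camera calls.

## Working session

There is one attempt and no reset: what is moved stays moved. The work goes in short steps, Python scripts to look and compute and a tool call to move; the robot and the scene stay as the last step left them, time stands still between calls to the robot, and variables do not carry over. Pictures are saved under pics/ and viewed, at most 14 in all, crops included, and the job is handed in when it is done.

Besides the shell and the picture viewer there is one more tool, called by a JSON object that holds its "api" and its "payload", one argument or row to a line. step_arm: Moves the arm, as the interface text tells. Its arguments: {"type":"object","properties":{"deltas":{"type":"string"}},"required":["deltas"]}

```bash
mkdir -p pics; ls
python3 - <<'E'
from station import r,cams
import cv2
s=r.observe();print(s['t'],s['position'],s['orientation'])
for n in("scene","top"):
    im=cams.get_image(n);cv2.imwrite(f"pics/{n}0.png",cv2.resize(im[:,:,::-1],(800,600),interpolation=cv2.INTER_CUBIC))
    p=cams.camera_params(n);print(n,p)
E
```

```text
pics
0.0 [194.09096411 540.52189538 230.38526001] [[-9.41143753e-01  3.38005503e-01 -8.46760341e-04]
 [ 3.38006520e-01  9.41141948e-01 -1.85123462e-03]
 [ 1.71194189e-04 -2.02848841e-03 -9.99997928e-01]]
scene {'mtx': array([[360.57905051,   0.        , 252.99483566],
       [  0.        , 360.57905051, 191.0401175 ],
       [  0.        ,   0.        ,   1.        ]]), 'rvec': array([ 2.23833649, -0.9524395 ,  0.39882284]), 'tvec': array([-382.54241278,  303.25401133, 1203.16225049])}
top {'mtx': array([[357.29599524,   0.        , 256.13374129],
       [  0.        , 357.29599524, 190.40697698],
       [  0.        ,   0.        ,   1.        ]]), 'rvec': array([ 2.06482743, -2.14771187,  0.23605825]), 'tvec': array([ -80.32860431,  514.03437566, 1406.67533978])}
```

View pics/scene0.png

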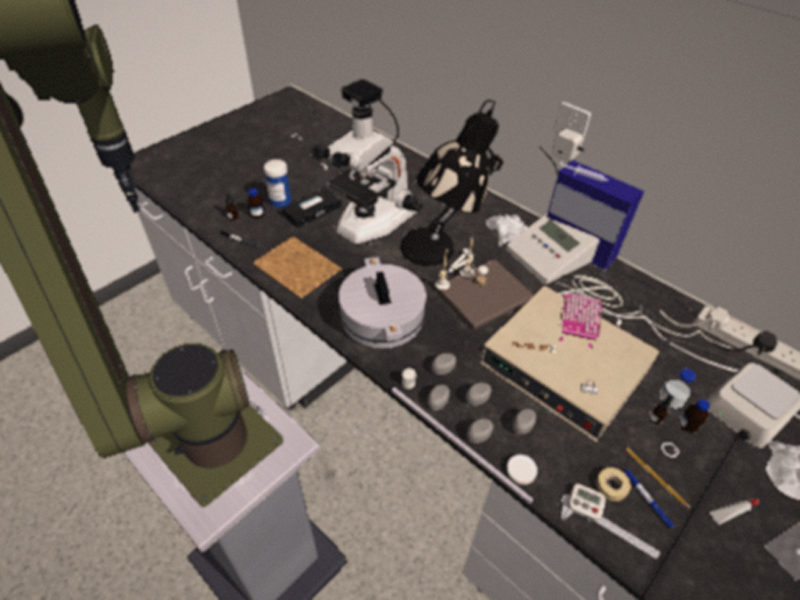

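View pics/top0.png

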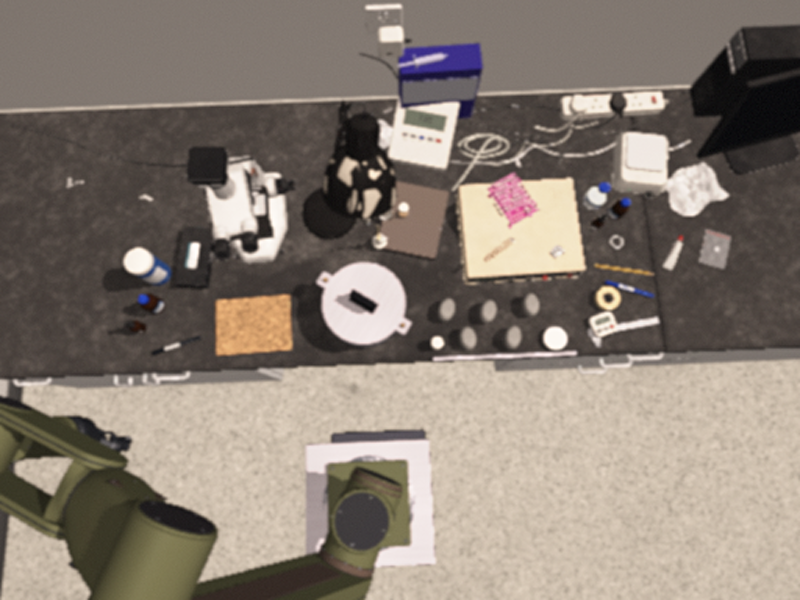

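```bash
cat > h.py <<'E'
import numpy as np,cv2
from station import r,cams
def cam(n):
    p=cams.camera_params(n);return p['mtx'],cv2.Rodrigues(p['rvec'])[0],p['tvec'].ravel()
def unproj(n,uv,z):
    K,R,t=cam(n);uv=np.atleast_2d(uv).astype(float)
    d=(np.linalg.inv(K)@np.c_[uv,np.ones(len(uv))].T).T@R
    c=-R.T@t;return c+d*((z-c[2])/d[:,2])[:,None]
def proj(n,P):
    K,R,t=cam(n);q=(np.atleast_2d(P)@R.T+t)@K.T;return q[:,:2]/q[:,2:]
def rect(n,im,x0,x1,y0,y1,z,s):
    # image: right = -y, up = +x ; s px per mm
    W,H=int((y1-y0)*s),int((x1-x0)*s)
    P=[[x1,y1,z],[x1,y0,z],[x0,y0,z],[x0,y1,z]]
    M=cv2.getPerspectiveTransform(np.float32(proj(n,P)),np.float32([[0,0],[W,0],[W,H],[0,H]]))
    return cv2.warpPerspective(im,M,(W,H),flags=cv2.INTER_CUBIC)
def grid(o,x0,x1,y0,y1,s,st=50):
    for x in range(int(np.ceil(x0/st)*st),int(x1)+1,st):
        v=int((x1-x)*s);cv2.line(o,(0,v),(o.shape[1],v),(0,255,255),1);cv2.putText(o,str(x),(0,v-2),0,.4,(0,255,0),1)
    for y in range(int(np.ceil(y0/st)*st),int(y1)+1,st):
        u=int((y1-y)*s);cv2.line(o,(u,0),(u,o.shape[0]),(0,255,255),1);cv2.putText(o,str(y),(u+2,10),0,.4,(0,255,0),1)
def move(d):
    """world target delta helper: world vec mm -> tool cm"""
    return np.round(np.array(d)@r.observe()['orientation']/10,2)
E
python3 - <<'E'
from h import *
k=1.5625
top={'cover':(364,303,88),'eara':(324,281,88),'earb':(402,326,88),'mat':(254,325,3),'jar':(437,342,40),'dish':(555,338,16),'p1':(447,309,19),'p2':(487,311,19),'p3':(530,305,19),'p4':(468,338,19),'p5':(512,337,19)}
for n,(u,v,z) in top.items(): print(n,unproj('top',(u/k,v/k),z).round()[0])
sc={'p':(444,364,19),'jar':(409,378,20),'cover':(382,300,88),'mat':(298,266,3)}
for n,(u,v,z) in sc.items(): print(n,unproj('scene',(u/k,v/k),z).round()[0])
im=cams.get_image('top')[:,:,::-1].copy()
o=rect('top',im,340,600,-420,0-80,19,2.2);grid(o,340,600,-420,-80,2.2);cv2.imwrite('pics/peb.png',o)
o=rect('top',im,380,640,-120,380-80,88,1.85);grid(o,380,640,-120,300,1.85);cv2.imwrite('pics/pot.png',o)
E
```

```text
cover [493.  -7.  88.]
eara [555.  95.  88.]
earb [ 429. -102.   88.]
mat [462. 295.   3.]
jar [ 392. -192.   40.]
dish [ 393. -507.   16.]
p1 [ 482. -225.   19.]
p2 [ 473. -331.   19.]
p3 [ 485. -448.   19.]
p4 [ 402. -276.   19.]
p5 [ 400. -392.   19.]
p [ 483. -227.   19.]
jar [ 395. -195.   20.]
cover [482. -24.  88.]
mat [466. 288.   3.]
```

View pics/peb.png

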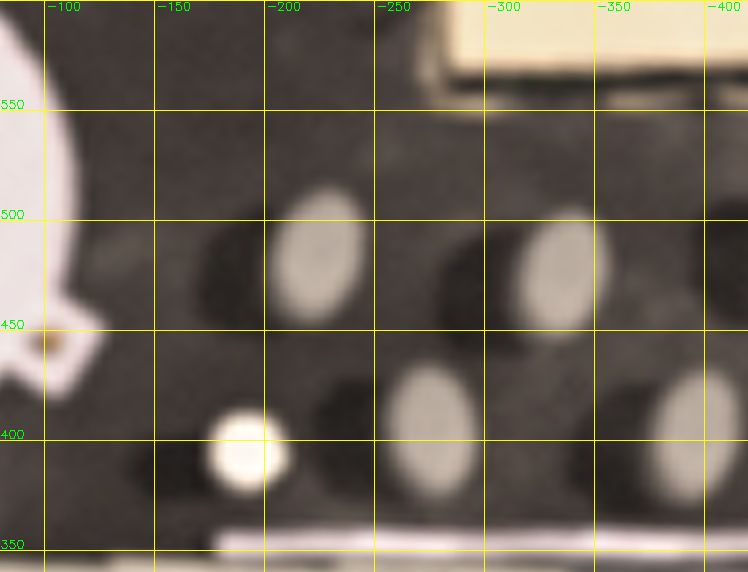

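View pics/pot.png

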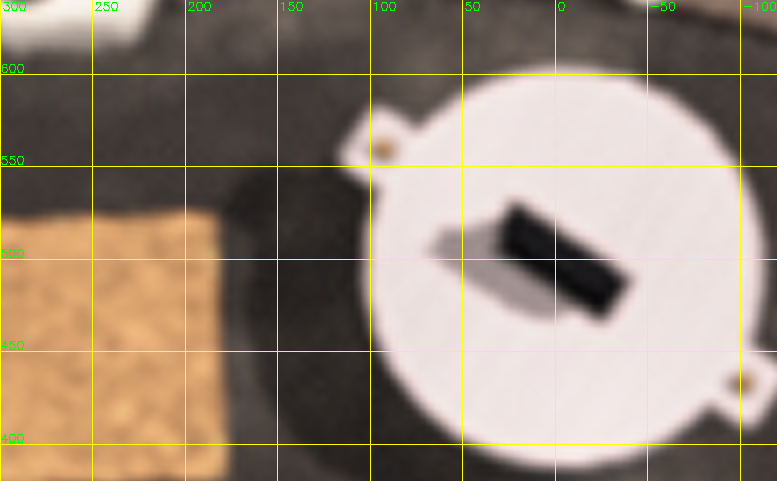

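```bash
cat >> h.py <<'E'
def blobs(n,im,x0,x1,y0,y1,z,s,mask,amin,amax):
    o=rect(n,im,x0,x1,y0,y1,z,s);m=mask(o).astype(np.uint8)
    c,_=cv2.findContours(m,cv2.RETR_EXTERNAL,cv2.CHAIN_APPROX_NONE);out=[]
    for k in c:
        a=cv2.contourArea(k)/s/s
        if amin<a<amax:
            (u,v),(w,h),t=cv2.fitEllipse(k)   # h major, angle t of minor axis... image
            M=cv2.moments(k);u,v=M['m10']/M['m00'],M['m01']/M['m00']
            # long-axis direction: fitEllipse angle t is rotation of width axis; long axis at t+90
            th=np.deg2rad(t+90);dx,dy=-np.sin(th),-np.cos(th)  # world (x up, y left)
            out.append((x1-v/s,y1-u/s,a,w/s,h/s,np.rad2deg(np.arctan2(dy,dx))%180))
    return np.array(out)
def pebbles(im):
    def mk(o):
        b=o.astype(int);return (b.min(2)>105)&(b.min(2)<215)&(b.max(2)-b.min(2)<50)
    return blobs('top',im,365,545,-520,-140,19,2,mk,1200,3000)
E
python3 - <<'E'
from h import *
np.set_printoptions(suppress=True,precision=1)
im=cams.get_image('top');b=pebbles(im);print(b)
def br(o):
    o=o.astype(int);return (o[:,:,0]-o[:,:,2]>30)
print('pins',blobs('top',im,410,590,-125,115,96,3,br,20,400))
wh=lambda o:(o.min(2)>150)
# cover disc (grip is inside, external contour)
print('cover',blobs('top',im,360,640,-140,140,88,2,wh,20000,60000))
bk=lambda o:(o.max(2)<70)
print('grip top',blobs('top',im,430,550,-80,60,134,3,bk,400,3000))
def ck(o):
    o=o.astype(int);return (o[:,:,0]-o[:,:,2]>40)
print('mat',blobs('top',im,350,560,150,420,3,2,ck,15000,40000))
print('eyep',unproj('top',[(222/1.5625,250/1.5625),(250/1.5625,240/1.5625)],290))
E
```

```text
[[ 402.6 -396.6 1679.5   37.    57.9  167.8]
 [ 404.2 -277.  1695.    38.    56.9    8.6]
 [ 475.1 -336.2 1693.1   37.7   57.2  166. ]
 [ 484.2 -224.8 1715.2   38.3   57.2  163.9]
 [ 488.6 -452.8 1654.    37.    57.1    2.9]]
pins [[ 432.3 -102.2  145.    13.4   13.8   96.1]
 [ 558.2   91.3  172.8   13.7   16.1   64.7]]
cover [[  495.9    -4.9 38083.4   207.4   239.2    54.6]]
grip top [[ 488.    -4.6 1507.5   25.5   81.8   56.2]]
mat [[  465.3   298.4 32271.9   180.7   246.     92.1]]
eyep [[582.9 295.3 290. ]
 [603.9 233.2 290. ]]
```

```bash
cat >> h.py <<'E'
def plan(x,y,z,yang):
    """tool-frame shift (cm) and yaw to reach TCP x,y,z with tool y at angle yang deg (mod 180)"""
    s=r.observe();R=s['orientation'];p=s['position']
    d=move(np.array([x,y,z])-p);a=np.degrees(np.arctan2(R[1,1],R[0,1]))
    for k in (-180,0,180): 
        w=yang+k-a; w=(w+270)%540-270
        print('d',d,'yaw',round(-np.radians(w),3),'j6',s['joint_positions'][5].round(2),'tilt',R[:2,2].round(4))
E
python3 -c "
from h import *
plan(495,-5.5,200,-33)"
```

```text
d [-46.77 -41.24   3.12] yaw -4.481 j6 -0.07 tilt [-0.0005 -0.0012]
d [-46.77 -41.24   3.12] yaw 1.802 j6 -0.07 tilt [-0.0005 -0.0012]
d [-46.77 -41.24   3.12] yaw -1.34 j6 -0.07 tilt [-0.0005 -0.0012]
```

{"api": "step_arm", "payload": {
  "deltas": "-4 -3.5 0 0.15 0; -9 -8 0.5 0.33 0; -13.5 -12 1 0.5 0; -18 -16 1.5 0.68 0; -22.5 -20 2 0.86 0; -27 -24 2.5 1.04 0; -31.5 -28 3 1.2 0; -36 -32 3 1.38 0; -40 -35.5 3 1.55 0; -44 -39 3 1.7 0; -46.77 -41.24 3 1.802 0; -46.77 -41.24 3 1.802 0"
}}

```text
t: 1.7
position: [496.7, -7.3, 201.2]
orientation: [[0.548, 0.837, 0.001], [0.837, -0.548, -0.001], [0.0, 0.001, -1.0]]
force: [-0.5, -0.6, -0.1]
finger_gap: 0.999
grasp_force: 0.0
```

```bash
python3 -c "
from h import *
s=r.observe();print(s['t'],s['position'],s['force'],s['joint_positions'].round(2) if hasattr(s['joint_positions'],'round') else s['joint_positions'])
plan(495,-5.5,97,-33)
im=cams.get_image('scene')[:,:,::-1];cv2.imwrite('pics/a.png',cv2.resize(im[110:260,150:350],(800,600),interpolation=cv2.INTER_CUBIC))"
```

```text
1.7 [496.72084491  -7.28074333 201.18124705] [-0.5066255  -0.58344677 -0.09913418] [-0.1   0.22  1.71 -0.    1.21  0.48]
d [ 0.05 -0.25 10.42] yaw 3.138 j6 0.48 tilt [ 0.0009 -0.0005]
d [ 0.05 -0.25 10.42] yaw -0.004 j6 0.48 tilt [ 0.0009 -0.0005]
d [ 0.05 -0.25 10.42] yaw -3.145 j6 0.48 tilt [ 0.0009 -0.0005]
```

View pics/a.png

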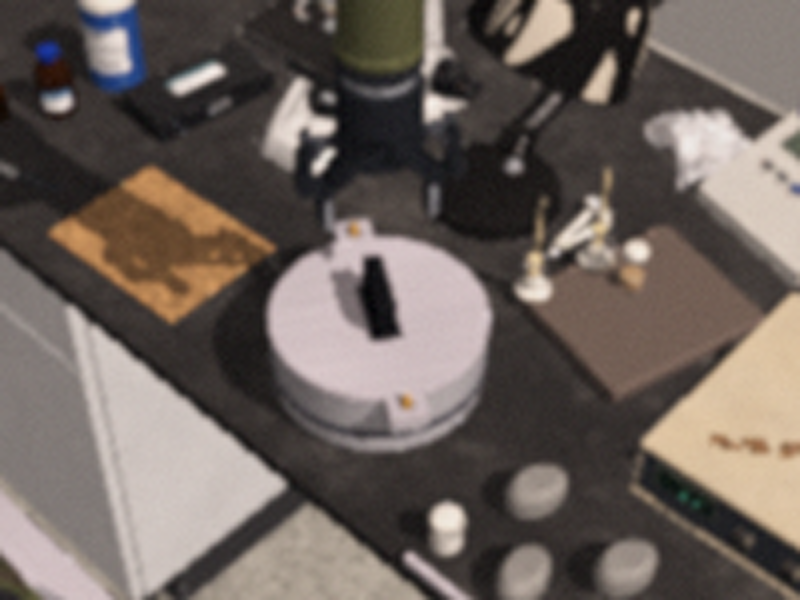

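{"api": "step_arm", "payload": {
  "deltas": "0.05 -0.2 3 0 0; 0.05 -0.2 7 0 0; 0.05 -0.2 9.5 0 0; 0.05 -0.2 10.4 0 0; 0.05 -0.2 10.4 0 0; 0.05 -0.2 10.4 0 0.5; 0.05 -0.2 10.4 0 0.9; 0.05 -0.2 10.4 0 1; 0.05 -0.2 10.4 0 1; 0.05 -0.2 10.4 0 1; 0.05 -0.2 10.4 0 1"
}}

```text
t: 3.12
position: [496.9, -5.0, 98.6]
orientation: [[0.545, 0.839, 0.006], [0.839, -0.545, -0.002], [0.001, 0.006, -1.0]]
force: [3.6, -3.5, 2.6]
finger_gap: 0.224
grasp_force: 61.5
```

```bash
python3 -c "
from h import *
s=r.observe();print(s)
"
```

```text
{'t': 3.125, 'joint_positions': array([-0.09385254,  0.34332965,  1.84852339, -0.00193801,  0.94365574,
        0.48346813]), 'joint_velocities': array([ 0.00026846,  0.00143272, -0.00038318,  0.00012636,  0.00177221,
       -0.00131099]), 'joint_efforts': array([  2.3611249 , -40.27766705, -15.24102867,   0.94083678,
         1.05690569,  -0.08730612]), 'position': array([496.87018333,  -4.96846344,  98.55113816]), 'orientation': array([[ 0.54482727,  0.83852747,  0.00591089],
       [ 0.83854708, -0.54482498, -0.00213255],
       [ 0.0014322 ,  0.00611842, -0.99998026]]), 'force': array([ 3.63053218, -3.47179146,  2.55747522]), 'wrist_torque': array([-0.42016103, -0.17070754, -0.13330199]), 'grasp_force': 61.53593301773071, 'finger_gap': 0.22431850079849883}
```

{"api": "step_arm", "payload": {
  "deltas": "0 0 -0.2 0 1; 0 0 -0.5 0 1; 0 0 -1 0 1; 0 0 -1.5 0 1; 0 0 -2.2 0 1; 0 0 -3 0 1; 0 0 -4 0 1; 0 0 -5 0 1; 0 0 -6 0 1; 0 0 -6.5 0 1; 0 0 -6.5 0 1; 0 0 -6.5 0 1"
}}

```text
t: 4.62
position: [493.4, -3.5, 162.0]
orientation: [[0.545, 0.839, -0.001], [0.839, -0.545, 0.0], [-0.0, -0.001, -1.0]]
force: [-0.5, 0.1, -6.2]
finger_gap: 0.22
grasp_force: 60.9
```

```bash
python3 -c "
from h import *
np.set_printoptions(suppress=True,precision=4)
s=r.observe();print(s)
d=np.array([465.3-495.2,298.4+5.5,0]);print(move(d))
im=cams.get_image('scene')[:,:,::-1];cv2.imwrite('pics/b.png',cv2.resize(im[100:250,150:350],(800,600),interpolation=cv2.INTER_CUBIC))"
```

```text
{'t': 4.625, 'joint_positions': array([-0.0928,  0.2622,  1.7704, -0.    ,  1.1098,  0.4833]), 'joint_velocities': array([-0.001 ,  0.0042,  0.0024, -0.0007,  0.0003, -0.0004]), 'joint_efforts': array([  0.0045, -42.3864, -23.7321,   0.0059,  -0.0251,  -0.    ]), 'position': array([493.3788,  -3.519 , 162.0349]), 'orientation': array([[ 0.5447,  0.8386, -0.0007],
       [ 0.8386, -0.5447,  0.0001],
       [-0.0004, -0.0007, -1.    ]]), 'force': array([-0.4877,  0.1338, -6.1555]), 'wrist_torque': array([0.0085, 0.037 , 0.0164]), 'grasp_force': 60.88443160057068, 'finger_gap': 0.22049127141438174}
[ 23.86 -19.06   0.  ]
```

View pics/b.png

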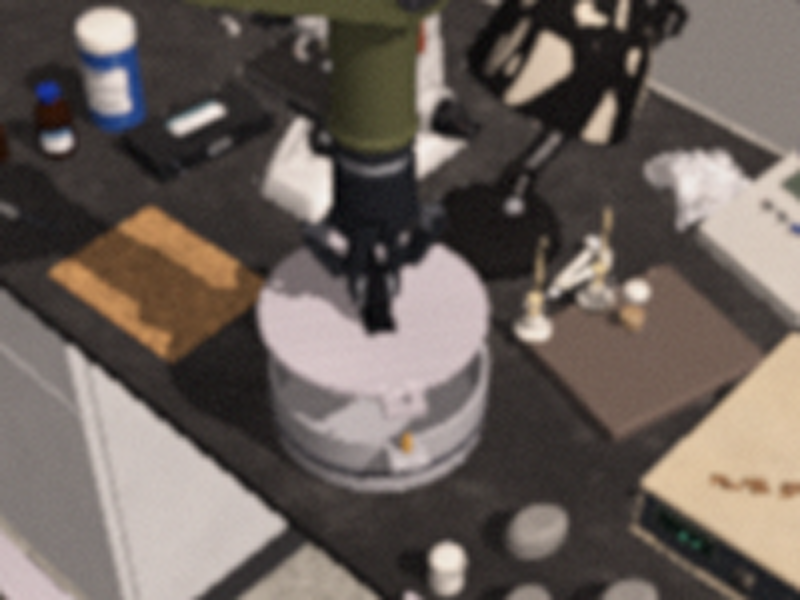

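{"api": "step_arm", "payload": {
  "deltas": "1 -0.8 0 0 1; 3 -2.4 0 0 1; 5.5 -4.3 0 0 1; 8 -6.3 0 0 1; 10.5 -8.3 0 0 1; 13 -10.3 0 0 1; 15.5 -12.2 0 0 1; 18 -14.2 0 0 1; 20.5 -16.2 0 0 1; 22.5 -17.8 0 0 1; 23.8 -18.8 0 0 1; 23.8 -18.8 0 0 1"
}}

```text
t: 6.18
position: [465.3, 299.6, 162.0]
orientation: [[0.543, 0.84, -0.0], [0.84, -0.543, -0.0], [-0.0, -0.0, -1.0]]
force: [0.3, -1.2, -6.4]
finger_gap: 0.224
grasp_force: 60.7
```

{"api": "step_arm", "payload": {
  "deltas": "0 0 1 0 1; 0 0 3 0 1; 0 0 5 0 1; 0 0 7 0 1; 0 0 9 0 1; 0 0 10.5 0 1; 0 0 12 0 1; 0 0 12.8 0 1; 0 0 13.3 0 1; 0 0 13.5 0 1; 0 0 13.5 0 1; 0 0 13.5 0 1"
}}

```text
t: 7.68
position: [466.0, 298.7, 27.7]
orientation: [[0.545, 0.839, 0.001], [0.839, -0.545, 0.0], [0.001, 0.0, -1.0]]
force: [0.5, -0.3, -5.8]
finger_gap: 0.223
grasp_force: 60.7
```

```bash
python3 -c "
from h import *
np.set_printoptions(suppress=True,precision=4)
s=r.observe();print(s['position'],s['orientation'][:,2],s['force'],s['joint_positions'],s['t'])"
```

```text
[466.0067 298.6693  27.7273] [ 0.0008  0.0004 -1.    ] [ 0.4824 -0.2579 -5.7718] [ 0.4937  0.5059  1.7931 -0.      0.8416  1.0695] 7.675
```

{"api": "step_arm", "payload": {
  "deltas": "0 0 0.1 0 1; 0 0 0.2 0 1; 0 0 0.3 0 1; 0 0 0.35 0 1; 0 0 0.4 0 1; 0 0 0.45 0 1; 0 0 0.45 0 1; 0 0 0.45 0 1"
}}

```text
t: 8.68
position: [465.6, 298.4, 23.4]
orientation: [[0.545, 0.839, 0.0], [0.839, -0.545, 0.0], [0.0, 0.0, -1.0]]
force: [-4.3, -1.6, 5.8]
finger_gap: 0.227
grasp_force: 62.1
```

{"api": "step_arm", "payload": {
  "deltas": "0 0 0 0 0.8; 0 0 0 0 0.5; 0 0 0 0 0.2; 0 0 0 0 0; 0 0 0 0 0; 0 0 -0.5 0 0; 0 0 -2 0 0; 0 0 -5 0 0; 0 0 -9 0 0; 0 0 -14 0 0; 0 0 -16 0 0; 0 0 -16 0 0"
}}

```text
t: 10.18
position: [467.1, 299.2, 185.9]
orientation: [[0.545, 0.839, 0.005], [0.839, -0.545, 0.003], [0.005, 0.003, -1.0]]
force: [-0.5, 1.0, -0.8]
finger_gap: 1.002
grasp_force: 0.0
```

Run:
```python
from h import *
np.set_printoptions(suppress=True,precision=1)
s=r.observe();print(s['t'],s['position'],s['joint_positions'])
im=cams.get_image('top');print(pebbles(im))
cv2.imwrite('pics/c.png',cv2.resize(im[130:250,110:310,::-1],(800,480),interpolation=cv2.INTER_CUBIC))
```

```text
10.175 [467.1 299.2 185.9] [0.5 0.3 1.6 0.  1.2 1.1]
[[ 402.7 -396.6 1771.    38.    59.4  167.6]
 [ 404.1 -277.  1793.8   39.2   58.3    8.1]
 [ 475.  -336.2 1793.2   39.1   58.5  166.2]
 [ 484.2 -224.8 1810.2   39.4   58.6  164. ]
 [ 488.6 -452.7 1751.6   38.3   58.4    2.6]]
```

View pics/c.png

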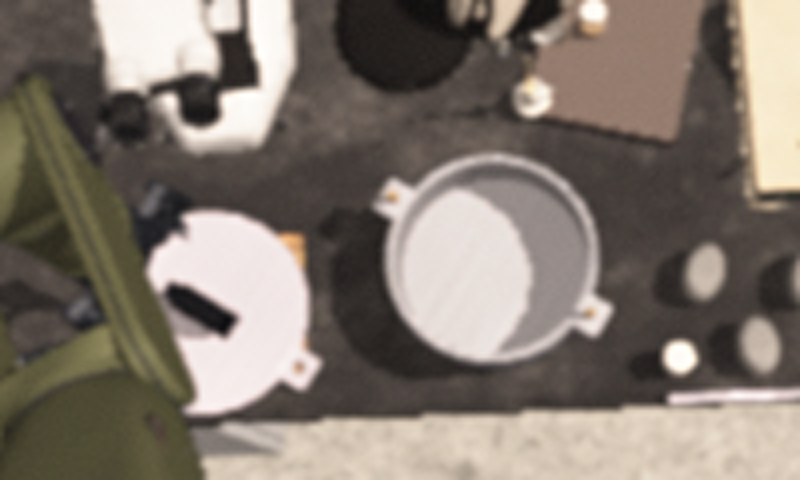

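```bash
python3 -c "
from h import *
plan(484,-225,120,-106)"
```

```text
d [-42.95  30.02   6.35] yaw 4.416 j6 1.07 tilt [0.0023 0.0012]
d [-42.95  30.02   6.35] yaw 1.274 j6 1.07 tilt [0.0023 0.0012]
d [-42.95  30.02   6.35] yaw -1.868 j6 1.07 tilt [0.0023 0.0012]
```

{"api": "step_arm", "payload": {
  "deltas": "-3 2 0 0.1 0; -7 5 0 0.2 0; -11.5 8 0 0.32 0; -16 11 0 0.45 0; -20.5 14 0 0.58 0.1; -25 17 0 0.7 0.2; -29.5 20.5 1 0.83 0.2; -34 23.5 2 0.95 0.2; -38 26.5 4 1.08 0.2; -41 28.5 5 1.2 0.2; -42.9 30 6 1.274 0.2; -42.9 30 6 1.274 0.2"
}}

```text
t: 11.72
position: [482.2, -225.6, 120.5]
orientation: [[0.961, -0.278, -0.004], [-0.278, -0.961, 0.002], [-0.004, -0.001, -1.0]]
force: [-1.0, 0.3, -0.7]
finger_gap: 0.799
grasp_force: 0.0
```

```bash
cat >> h.py <<'E'
def look():
    np.set_printoptions(suppress=True,precision=1)
    b=pebbles(cams.get_image('top'));print(b[:,[0,1,2,5]] if len(b) else b)
E
python3 -c "
from h import *
look()
plan(484,-225,2,-106)"
```

```text
[[ 402.7 -396.6 1793.4  167.5]
 [ 482.  -223.8 1250.2   46.5]
 [ 475.1 -336.1 1829.   166.8]
 [ 488.6 -452.8 1777.6    2.4]]
d [ 0.2  0.  11.9] yaw 3.141 j6 1.34 tilt [-0.  0.]
d [ 0.2  0.  11.9] yaw -0.001 j6 1.34 tilt [-0.  0.]
d [ 0.2  0.  11.9] yaw -3.142 j6 1.34 tilt [-0.  0.]
```

{"api": "step_arm", "payload": {
  "deltas": "0.1 0 3 0 0.2; 0.1 0 7 0 0.2; 0.1 0 10 0 0.2; 0.1 0 11.5 0 0.2; 0.1 0 11.8 0 0.2; 0.1 0 11.8 0 0.2; 0.1 0 11.8 0 0.5; 0.1 0 11.8 0 0.8; 0.1 0 11.8 0 1; 0.1 0 11.8 0 1; 0.1 0 11.8 0 1"
}}

```text
t: 13.15
position: [485.4, -225.5, 6.3]
orientation: [[0.961, -0.276, 0.002], [-0.276, -0.961, -0.001], [0.003, 0.0, -1.0]]
force: [-0.2, 0.6, 6.2]
finger_gap: 0.458
grasp_force: 60.0
```

{"api": "step_arm", "payload": {
  "deltas": "0 0 -0.5 0 1; 0 0 -2 0 1; 0 0 -5 0 1; 0 0 -9 0 1; 0 0 -13 0 1; 0 0 -15 0 1; 0 0 -16 0 1; 0 0 -16 0 1"
}}

```text
t: 14.15
position: [484.7, -225.1, 165.5]
orientation: [[0.961, -0.276, 0.001], [-0.276, -0.961, -0.001], [0.001, 0.0, -1.0]]
force: [-0.6, 0.6, -2.3]
finger_gap: 0.457
grasp_force: 60.7
```

```bash
cat >> h.py <<'E'
PC=np.array([496,-5.2])
SL={1:(81,-9),2:(147,-123),3:(213,-57),4:(289,19),5:(5,-85)}
def slot(i,z=140,rad=60,off=0):
    a=np.radians(SL[i][0]);x,y=PC+rad*np.array([np.cos(a),np.sin(a)])
    print('slot',i,x.round(1),y.round(1));plan(x,y,z,SL[i][1])
E
python3 -c "
from h import *
s=r.observe();print(s['position'],s['force'],s['finger_gap'])
slot(1)"
```

```text
[ 484.70291863 -225.07597422  165.50738936] [-0.5698358   0.62653675 -2.2691798 ] 0.4573576400922965
slot 1 505.4 54.1
d [ -5.71 -27.4    2.54] yaw 1.449 j6 1.34 tilt [ 0.0011 -0.0006]
d [ -5.71 -27.4    2.54] yaw -1.693 j6 1.34 tilt [ 0.0011 -0.0006]
d [ -5.71 -27.4    2.54] yaw 4.59 j6 1.34 tilt [ 0.0011 -0.0006]
```

{"api": "step_arm", "payload": {
  "deltas": "-0.4 -2 0 -0.12 1; -1 -4.5 0 -0.28 1; -1.5 -7 0 -0.45 1; -2 -9.5 0 -0.62 1; -2.5 -12 0 -0.79 1; -3 -14.5 0 -0.96 1; -3.6 -17 0 -1.13 1; -4.1 -20 0 -1.3 1; -4.7 -22.5 0 -1.45 1; -5.2 -25 0 -1.6 1; -5.7 -27.4 0 -1.693 1; -5.7 -27.4 0 -1.693 1"
}}

```text
t: 15.65
position: [504.3, 55.4, 163.4]
orientation: [[0.154, 0.988, -0.003], [0.988, -0.154, 0.0], [-0.0, -0.003, -1.0]]
force: [-0.3, 0.8, -1.5]
finger_gap: 0.46
grasp_force: 60.7
```

```bash
python3 -c "
from h import *
slot(1,18)"
```

```text
slot 1 505.4 54.1
d [-0.11  0.17 14.54] yaw 3.144 j6 0.18 tilt [-0.003   0.0002]
d [-0.11  0.17 14.54] yaw 0.002 j6 0.18 tilt [-0.003   0.0002]
d [-0.11  0.17 14.54] yaw -3.139 j6 0.18 tilt [-0.003   0.0002]
```

{"api": "step_arm", "payload": {
  "deltas": "0 0 2 0 1; 0 0 5 0 1; 0 0 8 0 1; 0 0 11 0 1; 0 0 13 0 1; 0 0 14 0 1; 0 0 14.4 0 1; 0 0 14.6 0 1; 0 0 14.75 0 1; 0 0 14.9 0 1; 0 0 14.9 0 1; 0 0 14.9 0 1"
}}

```text
t: 17.15
position: [505.4, 54.1, 16.0]
orientation: [[0.156, 0.988, 0.0], [0.988, -0.156, -0.0], [0.0, 0.0, -1.0]]
force: [-0.3, -1.2, -1.5]
finger_gap: 0.458
grasp_force: 60.7
```

{"api": "step_arm", "payload": {
  "deltas": "0 0 0.07 0 1; 0 0 0.13 0 1; 0 0 0.19 0 1; 0 0 0.22 0 1; 0 0 0.22 0 1; 0 0 0.22 0 0.5; 0 0 0.22 0 0.4; 0 0 0.22 0 0.35; 0 0 0.22 0 0.35; 0 0 0.22 0 0.35"
}}

```text
t: 18.4
position: [505.3, 54.1, 13.5]
orientation: [[0.156, 0.988, -0.0], [0.988, -0.156, -0.0], [-0.0, -0.0, -1.0]]
force: [0.0, -0.9, -0.6]
finger_gap: 0.651
grasp_force: 0.0
```

{"api": "step_arm", "payload": {
  "deltas": "0 0 -0.5 0 0.35; 0 0 -2 0 0.35; 0 0 -5 0 0.35; 0 0 -9 0 0.35; 0 0 -13 0 0.3; 0 0 -15 0 0.2; 0 0 -15 0 0.2"
}}

```text
t: 19.27
position: [506.9, 54.1, 166.4]
orientation: [[0.156, 0.988, 0.006], [0.988, -0.156, 0.0], [0.001, 0.006, -1.0]]
force: [-1.2, -0.4, -0.2]
finger_gap: 0.802
grasp_force: 0.0
```

```bash
python3 -c "
from h import *
look()
plan(404,-277,120,-82)"
```

```text
[[ 402.7 -396.6 1827.4  167.3]
 [ 404.  -277.  1848.1    8.2]
 [ 474.9 -336.2 1852.1  166.1]
 [ 488.6 -452.6 1815.1    2.4]]
d [-34.3  -4.9   4.5] yaw 4.416 j6 0.18 tilt [0. 0.]
d [-34.3  -4.9   4.5] yaw 1.274 j6 0.18 tilt [0. 0.]
d [-34.3  -4.9   4.5] yaw -1.867 j6 0.18 tilt [0. 0.]
```

{"api": "step_arm", "payload": {
  "deltas": "-2 -0.3 0 0.1 0.2; -5 -0.7 0 0.22 0.2; -8.5 -1.2 0 0.35 0.2; -12 -1.7 0 0.48 0.2; -15.5 -2.2 0 0.6 0.2; -19 -2.7 0 0.73 0.2; -22.5 -3.2 0 0.86 0.2; -26 -3.7 0 1 0.2; -29.5 -4.2 1 1.12 0.2; -32.5 -4.7 3 1.22 0.2; -34.3 -4.9 4.5 1.274 0.2; -34.3 -4.9 4.5 1.274 0.2"
}}

```text
t: 20.82
position: [402.0, -276.8, 116.8]
orientation: [[0.99, 0.138, -0.003], [0.138, -0.99, 0.003], [-0.003, -0.003, -1.0]]
force: [1.0, -0.0, 0.1]
finger_gap: 0.804
grasp_force: 0.0
```

```bash
python3 -c "
from h import *
look()
plan(404,-277,4,-82)"
```

```text
[]
d [ 0.1  0.1 11.4] yaw 3.142 j6 0.74 tilt [-0.  0.]
d [ 0.1  0.1 11.4] yaw 0.0 j6 0.74 tilt [-0.  0.]
d [ 0.1  0.1 11.4] yaw -3.141 j6 0.74 tilt [-0.  0.]
```

{"api": "step_arm", "payload": {
  "deltas": "0.1 0.1 3 0 0.2; 0.1 0.1 7 0 0.2; 0.1 0.1 10 0 0.2; 0.1 0.1 11.2 0 0.2; 0.1 0.1 11.4 0 0.2; 0.1 0.1 11.4 0 0.2; 0.1 0.1 11.4 0 0.5; 0.1 0.1 11.4 0 0.8; 0.1 0.1 11.4 0 1; 0.1 0.1 11.4 0 1; 0.1 0.1 11.4 0 1"
}}

```text
t: 22.25
position: [404.9, -278.2, 5.9]
orientation: [[0.99, 0.139, 0.002], [0.139, -0.99, -0.001], [0.001, 0.001, -1.0]]
force: [0.4, 0.7, 6.5]
finger_gap: 0.458
grasp_force: 59.7
```

{"api": "step_arm", "payload": {
  "deltas": "0 0 -0.5 0 1; 0 0 -2 0 1; 0 0 -5 0 1; 0 0 -9 0 1; 0 0 -13 0 1; 0 0 -15 0 1; 0 0 -16 0 1; 0 0 -16 0 1"
}}

```text
t: 23.25
position: [404.4, -277.9, 164.9]
orientation: [[0.99, 0.139, 0.001], [0.139, -0.99, -0.001], [0.001, 0.001, -1.0]]
force: [0.8, 0.1, -2.5]
finger_gap: 0.458
grasp_force: 60.7
```

```bash
python3 -c "
from h import *
look()
slot(2)"
```

```text
[]
slot 2 445.7 27.5
d [  8.4 -29.6   2.4] yaw 3.857 j6 0.74 tilt [-0.  0.]
d [  8.4 -29.6   2.4] yaw 0.716 j6 0.74 tilt [-0.  0.]
d [  8.4 -29.6   2.4] yaw -2.426 j6 0.74 tilt [-0.  0.]
```

{"api": "step_arm", "payload": {
  "deltas": "0.5 -2 0 0.06 1; 1.3 -4.5 0 0.12 1; 2.1 -7.5 0 0.18 1; 3 -10.5 0 0.25 1; 3.8 -13.5 0 0.32 1; 4.7 -16.5 0 0.4 1; 5.5 -19.5 0 0.47 1; 6.4 -22.5 0 0.54 1; 7.2 -25.5 0 0.61 1; 8 -28 0 0.68 1; 8.4 -29.6 0 0.716 1; 8.4 -29.6 0 0.716 1"
}}

```text
t: 24.8
position: [445.5, 27.8, 163.3]
orientation: [[0.84, -0.543, -0.003], [-0.543, -0.84, 0.0], [-0.002, 0.001, -1.0]]
force: [-0.7, 0.2, -1.8]
finger_gap: 0.459
grasp_force: 60.7
```

```bash
python3 -c "
from h import *
slot(2,14)"
```

```text
slot 2 445.7 27.5
d [ 7.000e-02 -1.000e-02  1.493e+01] yaw 3.144 j6 2.11 tilt [-0.0029  0.0001]
d [ 7.000e-02 -1.000e-02  1.493e+01] yaw 0.002 j6 2.11 tilt [-0.0029  0.0001]
d [ 7.000e-02 -1.000e-02  1.493e+01] yaw -3.139 j6 2.11 tilt [-0.0029  0.0001]
```

{"api": "step_arm", "payload": {
  "deltas": "0 0 3 0 1; 0 0 7 0 1; 0 0 11 0 1; 0 0 13.5 0 1; 0 0 14.3 0 1; 0 0 14.6 0 1; 0 0 14.75 0 1; 0 0 14.85 0 1; 0 0 14.95 0 1; 0 0 15.02 0 1; 0 0 15.05 0 1; 0 0 15.05 0 1"
}}

```text
t: 26.3
position: [446.4, 27.0, 14.1]
orientation: [[0.839, -0.545, 0.0], [-0.545, -0.839, -0.0], [0.0, -0.0, -1.0]]
force: [0.9, -0.8, -1.7]
finger_gap: 0.46
grasp_force: 60.7
```

{"api": "step_arm", "payload": {
  "deltas": "0 0 0.03 0 0.5; 0 0 0.03 0 0.4; 0 0 0.03 0 0.35; 0 0 0 0 0.35; 0 0 -0.5 0 0.35; 0 0 -2 0 0.35; 0 0 -5 0 0.35; 0 0 -9 0 0.35; 0 0 -13 0 0.3; 0 0 -15 0 0.2; 0 0 -15 0 0.2"
}}

```text
t: 27.68
position: [447.6, 26.9, 165.9]
orientation: [[0.839, -0.545, 0.005], [-0.545, -0.839, -0.0], [0.004, -0.002, -1.0]]
force: [0.1, 0.3, -0.9]
finger_gap: 0.795
grasp_force: 0.0
```

```bash
python3 -c "
from h import *
look()
plan(475,-336,120,-104)"
```

```text
[[ 402.7 -396.6 1809.1  167.4]
 [ 474.9 -336.1 1831.6  166. ]
 [ 488.6 -452.7 1793.5    2.2]]
d [22.1 28.9  4.5] yaw 2.81 j6 2.11 tilt [ 0. -0.]
d [22.1 28.9  4.5] yaw -0.332 j6 2.11 tilt [ 0. -0.]
d [22.1 28.9  4.5] yaw -3.473 j6 2.11 tilt [ 0. -0.]
```

{"api": "step_arm", "payload": {
  "deltas": "1.3 1.7 0 -0.02 0.2; 3.3 4.3 0 -0.05 0.2; 5.5 7.2 0 -0.08 0.2; 7.8 10.2 0 -0.12 0.2; 10.1 13.2 0 -0.15 0.2; 12.4 16.2 0 -0.19 0.2; 14.7 19.2 0 -0.22 0.2; 17 22.2 1 -0.26 0.2; 19.2 25.1 2 -0.29 0.2; 21 27.5 3.5 -0.32 0.2; 22.1 28.9 4.5 -0.332 0.2; 22.1 28.9 4.5 -0.332 0.2"
}}

```text
t: 29.22
position: [473.3, -335.7, 117.1]
orientation: [[0.97, -0.243, -0.003], [-0.243, -0.97, 0.003], [-0.003, -0.002, -1.0]]
force: [0.1, -0.0, 0.0]
finger_gap: 0.802
grasp_force: 0.0
```

{"api": "step_arm", "payload": {
  "deltas": "0 0 3 0 0.2; 0 0 7 0 0.2; 0 0 10 0 0.2; 0 0 11.3 0 0.2; 0 0 11.6 0 0.2; 0 0 11.6 0 0.2; 0 0 11.6 0 0.5; 0 0 11.6 0 0.8; 0 0 11.6 0 1; 0 0 11.6 0 1; 0 0 11.6 0 1"
}}

```text
t: 30.6
position: [475.0, -336.4, 4.6]
orientation: [[0.97, -0.242, 0.002], [-0.242, -0.97, -0.001], [0.002, 0.001, -1.0]]
force: [-0.4, 1.2, 6.2]
finger_gap: 0.457
grasp_force: 60.0
```

{"api": "step_arm", "payload": {
  "deltas": "0 0 -0.5 0 1; 0 0 -2 0 1; 0 0 -5 0 1; 0 0 -9 0 1; 0 0 -13 0 1; 0 0 -15 0 1; 0 0 -16 0 1; 0 0 -16 0 1"
}}

```text
t: 31.6
position: [474.3, -335.9, 163.8]
orientation: [[0.97, -0.242, 0.001], [-0.242, -0.97, -0.001], [0.001, 0.001, -1.0]]
force: [0.3, 1.3, -1.5]
finger_gap: 0.46
grasp_force: 60.6
```

```bash
python3 -c "
from h import *
look()
slot(3)"
```

```text
[]
slot 3 445.7 -37.9
d [ -9.9 -28.2   2.3] yaw 2.321 j6 1.13 tilt [-0.  0.]
d [ -9.9 -28.2   2.3] yaw -0.82 j6 1.13 tilt [-0.  0.]
d [ -9.9 -28.2   2.3] yaw -3.962 j6 1.13 tilt [-0.  0.]
```

{"api": "step_arm", "payload": {
  "deltas": "-0.6 -1.7 0 -0.07 1; -1.5 -4.2 0 -0.15 1; -2.5 -7 0 -0.23 1; -3.5 -10 0 -0.31 1; -4.5 -12.8 0 -0.39 1; -5.5 -15.7 0 -0.47 1; -6.5 -18.6 0 -0.55 1; -7.6 -21.5 0 -0.64 1; -8.6 -24.4 0 -0.72 1; -9.4 -26.8 0 -0.79 1; -9.9 -28.2 0 -0.82 1; -9.9 -28.2 0 -0.82 1"
}}

```text
t: 33.15
position: [445.7, -37.6, 162.5]
orientation: [[0.838, 0.545, -0.002], [0.545, -0.838, 0.0], [-0.001, -0.001, -1.0]]
force: [-0.4, -1.2, -1.4]
finger_gap: 0.458
grasp_force: 60.6
```

{"api": "step_arm", "payload": {
  "deltas": "0 0 3 0 1; 0 0 7 0 1; 0 0 11 0 1; 0 0 13.5 0 1; 0 0 14.3 0 1; 0 0 14.6 0 1; 0 0 14.75 0 1; 0 0 14.85 0 1; 0 0 14.95 0 1; 0 0 15.05 0 1; 0 0 15.12 0 1; 0 0 15.12 0 1"
}}

```text
t: 34.65
position: [446.5, -38.2, 12.6]
orientation: [[0.839, 0.545, 0.001], [0.545, -0.839, -0.0], [0.001, 0.001, -1.0]]
force: [-1.3, -0.6, 7.5]
finger_gap: 0.457
grasp_force: 61.6
```

{"api": "step_arm", "payload": {
  "deltas": "0 0 -0.05 0 0.5; 0 0 -0.05 0 0.4; 0 0 -0.05 0 0.35; 0 0 -0.05 0 0.35; 0 0 -0.5 0 0.35; 0 0 -2 0 0.35; 0 0 -5 0 0.35; 0 0 -9 0 0.35; 0 0 -13 0 0.3; 0 0 -15 0 0.2; 0 0 -15 0 0.2"
}}

```text
t: 36.02
position: [447.6, -38.5, 163.6]
orientation: [[0.839, 0.545, 0.004], [0.545, -0.839, -0.001], [0.003, 0.003, -1.0]]
force: [-0.2, -0.3, -0.7]
finger_gap: 0.798
grasp_force: 0.0
```

```bash
python3 -c "
from h import *
look()
im=cams.get_image('scene')[:,:,::-1];cv2.imwrite('pics/d.png',cv2.resize(im[130:280,190:390],(800,600),interpolation=cv2.INTER_CUBIC))
plan(402.7,-396.6,120,-102.5)"
```

```text
[[ 402.7 -396.6 1816.1  167.3]
 [ 488.7 -452.7 1793.9    2.1]]
d [-23.1  27.7   4.2] yaw 3.936 j6 0.82 tilt [-0.  0.]
d [-23.1  27.7   4.2] yaw 0.794 j6 0.82 tilt [-0.  0.]
d [-23.1  27.7   4.2] yaw -2.348 j6 0.82 tilt [-0.  0.]
```

View pics/d.png

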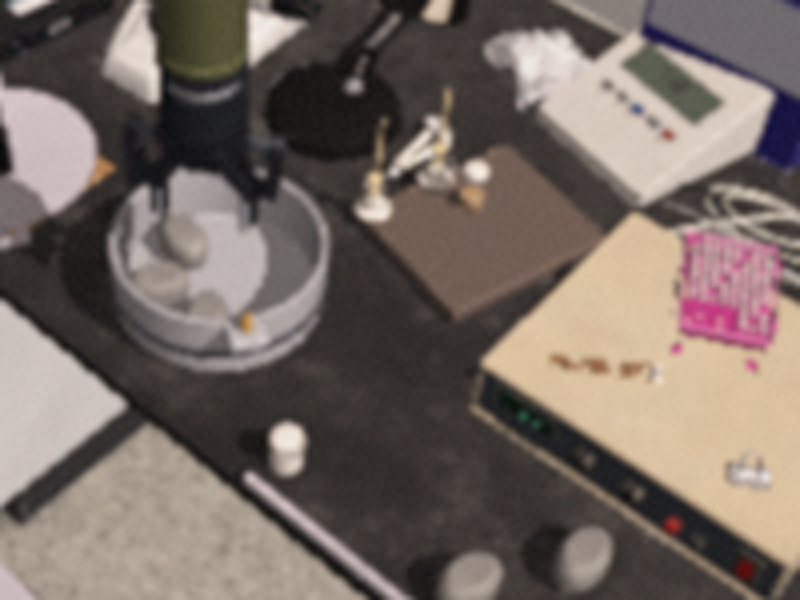

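Three pebbles lie flat in the pot; jar untouched; two pebbles remain. Next one.

{"api": "step_arm", "payload": {
  "deltas": "-1.4 1.7 0 0.05 0.2; -3.4 4.1 0 0.12 0.2; -5.7 6.9 0 0.2 0.2; -8.1 9.8 0 0.28 0.2; -10.5 12.6 0 0.36 0.2; -12.9 15.5 0 0.44 0.2; -15.3 18.4 0 0.52 0.2; -17.7 21.3 1 0.61 0.2; -20 24 2 0.69 0.2; -22 26.4 3.2 0.76 0.2; -23.1 27.7 4.2 0.794 0.2; -23.1 27.7 4.2 0.794 0.2"
}}

```text
t: 37.62
position: [402.4, -396.0, 117.8]
orientation: [[0.976, -0.217, -0.003], [-0.217, -0.976, 0.003], [-0.003, -0.003, -1.0]]
force: [-0.5, -0.2, -0.2]
finger_gap: 0.8
grasp_force: 0.0
```

{"api": "step_arm", "payload": {
  "deltas": "0 0 3 0 0.2; 0 0 7 0 0.2; 0 0 10 0 0.2; 0 0 11.3 0 0.2; 0 0 11.6 0 0.2; 0 0 11.6 0 0.2; 0 0 11.6 0 0.5; 0 0 11.6 0 0.8; 0 0 11.6 0 1; 0 0 11.6 0 1; 0 0 11.6 0 1"
}}

```text
t: 39.0
position: [404.0, -396.9, 5.4]
orientation: [[0.976, -0.217, 0.002], [-0.217, -0.976, -0.002], [0.002, 0.001, -1.0]]
force: [-0.2, 0.7, 6.1]
finger_gap: 0.459
grasp_force: 60.0
```

{"api": "step_arm", "payload": {
  "deltas": "0 0 -0.5 0 1; 0 0 -2 0 1; 0 0 -5 0 1; 0 0 -9 0 1; 0 0 -13 0 1; 0 0 -15 0 1; 0 0 -16 0 1; 0 0 -16 0 1"
}}

```text
t: 40.0
position: [403.5, -396.5, 164.7]
orientation: [[0.976, -0.216, 0.001], [-0.216, -0.976, -0.001], [0.001, 0.001, -1.0]]
force: [0.2, -0.0, -2.3]
finger_gap: 0.459
grasp_force: 60.6
```

```bash
python3 -c "
from h import *
look()
slot(4)"
```

```text
[]
slot 4 515.5 -61.9
d [  3.7 -35.    2.4] yaw 1.021 j6 0.94 tilt [-0.  0.]
d [  3.7 -35.    2.4] yaw -2.121 j6 0.94 tilt [-0.  0.]
d [  3.7 -35.    2.4] yaw 4.163 j6 0.94 tilt [-0.  0.]
```

{"api": "step_arm", "payload": {
  "deltas": "0.1 -1.5 0 -0.18 1; 0.4 -4 0 -0.36 1; 0.7 -7 0 -0.54 1; 1.1 -10.5 0 -0.72 1; 1.5 -14 0 -0.9 1; 1.9 -17.5 0 -1.08 1; 2.2 -21 0 -1.26 1; 2.6 -24.5 0 -1.44 1; 3 -28 0 -1.62 1; 3.3 -31 0 -1.8 1; 3.6 -33.5 0 -1.97 1; 3.7 -35 0 -2.121 1"
}}

```text
t: 41.55
position: [514.6, -61.2, 162.4]
orientation: [[-0.332, 0.943, -0.003], [0.943, 0.332, 0.001], [0.002, -0.003, -1.0]]
force: [-0.6, 0.1, -2.1]
finger_gap: 0.461
grasp_force: 60.6
```

{"api": "step_arm", "payload": {
  "deltas": "0 0 0 0 1; 0 0 3 0 1; 0 0 7 0 1; 0 0 11 0 1; 0 0 13.5 0 1; 0 0 14.3 0 1; 0 0 14.6 0 1; 0 0 14.75 0 1; 0 0 14.85 0 1; 0 0 14.95 0 1; 0 0 15.02 0 1; 0 0 15.02 0 1"
}}

```text
t: 43.05
position: [515.4, -62.6, 13.8]
orientation: [[-0.326, 0.945, 0.0], [0.945, 0.326, -0.0], [-0.0, 0.0, -1.0]]
force: [-0.4, -0.3, -1.7]
finger_gap: 0.46
grasp_force: 60.6
```

```bash
python3 -c "
from h import *
slot(4,13)
print(r.observe()['force'])"
```

```text
slot 4 515.5 -61.9
d [0.06 0.04 0.08] yaw 3.142 j6 -0.53 tilt [ 0.0002 -0.0001]
d [0.06 0.04 0.08] yaw 0.0 j6 -0.53 tilt [ 0.0002 -0.0001]
d [0.06 0.04 0.08] yaw -3.141 j6 -0.53 tilt [ 0.0002 -0.0001]
[-0.39831398 -0.26696305 -1.65008458]
```

Touch expected at 13.4; lower 0.6 mm and release.

{"api": "step_arm", "payload": {
  "deltas": "0 0 0.03 0 1; 0 0 0.06 0 1; 0 0 0.06 0 1; 0 0 0.06 0 0.5; 0 0 0.06 0 0.4; 0 0 0.06 0 0.35; 0 0 0.06 0 0.35; 0 0 -0.5 0 0.35; 0 0 -3 0 0.35; 0 0 -8 0 0.35; 0 0 -13 0 0.3; 0 0 -15 0 0.2"
}}

```text
t: 44.55
position: [517.1, -63.0, 167.4]
orientation: [[-0.326, 0.945, 0.006], [0.945, 0.326, -0.001], [-0.003, 0.005, -1.0]]
force: [-0.0, -0.2, -0.4]
finger_gap: 0.802
grasp_force: 0.0
```

```bash
python3 -c "
from h import *
look()
plan(488.7,-452.7,120,-87.5)"
```

```text
[[ 488.6 -452.7 1813.6    2.5]]
d [-35.9 -15.5   4.9] yaw -4.424 j6 -0.53 tilt [ 0. -0.]
d [-35.9 -15.5   4.9] yaw 1.859 j6 -0.53 tilt [ 0. -0.]
d [-35.9 -15.5   4.9] yaw -1.282 j6 -0.53 tilt [ 0. -0.]
```

{"api": "step_arm", "payload": {
  "deltas": "-1.8 -0.8 0 0.15 0.2; -4.8 -2.1 0 0.32 0.2; -8.3 -3.6 0 0.49 0.2; -12 -5.2 0 0.66 0.2; -15.7 -6.8 0 0.83 0.2; -19.4 -8.4 0 1 0.2; -23.1 -10 0 1.17 0.2; -26.8 -11.6 1 1.34 0.2; -30.5 -13.2 2 1.51 0.2; -33.7 -14.5 3.5 1.68 0.2; -35.9 -15.5 4.7 1.85 0.2; -35.9 -15.5 4.7 1.859 0.2"
}}

```text
t: 46.1
position: [484.5, -453.4, 114.6]
orientation: [[0.999, 0.042, -0.002], [0.042, -0.999, 0.002], [-0.002, -0.002, -1.0]]
force: [0.9, 1.6, 0.2]
finger_gap: 0.805
grasp_force: 0.0
```

{"api": "step_arm", "payload": {
  "deltas": "0 0 3 0 0.2; 0 0 7 0 0.2; 0 0 10 0 0.2; 0 0 11.2 0 0.2; 0 0 11.5 0 0.2; 0 0 11.5 0 0.2; 0 0 11.5 0 0.5; 0 0 11.5 0 0.8; 0 0 11.5 0 1; 0 0 11.5 0 1; 0 0 11.5 0 1"
}}

```text
t: 47.48
position: [486.5, -453.3, 3.4]
orientation: [[0.999, 0.044, 0.002], [0.044, -0.999, -0.002], [0.002, 0.002, -1.0]]
force: [-0.5, 1.1, 5.8]
finger_gap: 0.459
grasp_force: 60.7
```

{"api": "step_arm", "payload": {
  "deltas": "0 0 -0.5 0 1; 0 0 -2 0 1; 0 0 -5 0 1; 0 0 -9 0 1; 0 0 -13 0 1; 0 0 -15 0 1; 0 0 -16 0 1; 0 0 -16 0 1"
}}

```text
t: 48.48
position: [485.9, -452.7, 162.5]
orientation: [[0.999, 0.044, 0.001], [0.044, -0.999, -0.001], [0.001, 0.001, -1.0]]
force: [-0.6, -0.6, -1.9]
finger_gap: 0.458
grasp_force: 60.5
```

```bash
python3 -c "
from h import *
np.set_printoptions(suppress=True,precision=1)
slot(5,140)
im=cams.get_image('top')
pk=lambda o:(o.min(2)>90)&(o.min(2)<160)
print(blobs('top',im,385,605,-115,105,27,3,pk,900,3000))
print('cover grip')
cv2.imwrite('pics/e.png',rect('top',im[:,:,::-1],350,620,-130,430,27,1.4))"
```

```text
slot 5 555.8 0.0
d [  9.  -44.9   2.2] yaw 3.098 j6 0.71 tilt [ 0. -0.]
d [  9.  -44.9   2.2] yaw -0.043 j6 0.71 tilt [ 0. -0.]
d [  9.  -44.9   2.2] yaw -3.185 j6 0.71 tilt [ 0. -0.]
[]
cover grip
```

View pics/e.png

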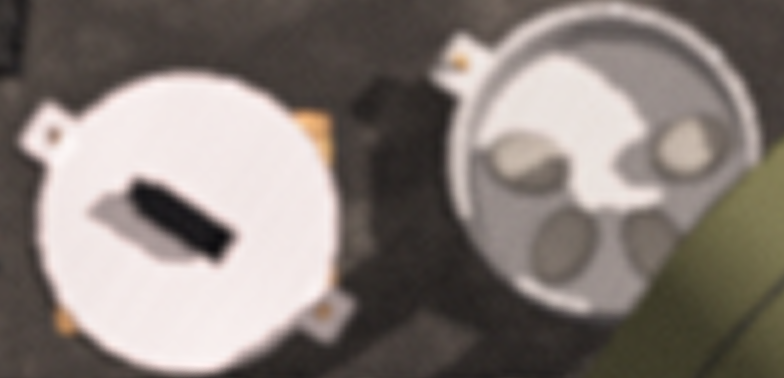

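{"api": "step_arm", "payload": {
  "deltas": "0.4 -2 0 0 1; 1 -5 0 0 1; 1.8 -9 0 0 1; 2.7 -13.5 0 -0.01 1; 3.6 -18 0 -0.01 1; 4.5 -22.5 0 -0.02 1; 5.4 -27 0 -0.02 1; 6.3 -31.5 0 -0.03 1; 7.2 -36 0 -0.03 1; 8 -40.5 0 -0.04 1; 8.6 -43.5 0 -0.043 1; 8.8 -44.9 0 -0.043 1"
}}

```text
t: 50.02
position: [552.7, 2.4, 160.7]
orientation: [[0.996, 0.089, -0.002], [0.089, -0.996, 0.001], [-0.002, -0.001, -1.0]]
force: [-0.1, -1.2, -1.8]
finger_gap: 0.462
grasp_force: 60.6
```

{"api": "step_arm", "payload": {
  "deltas": "0 0 0 0 1; 0 0 3 0 1; 0 0 7 0 1; 0 0 11 0 1; 0 0 13.5 0 1; 0 0 14.3 0 1; 0 0 14.6 0 1; 0 0 14.75 0 1; 0 0 14.85 0 1; 0 0 14.95 0 1; 0 0 15 0 1; 0 0 15 0 1"
}}

```text
t: 51.52
position: [554.1, -0.1, 11.8]
orientation: [[0.996, 0.087, 0.0], [0.087, -0.996, -0.0], [0.0, 0.0, -1.0]]
force: [-0.1, 0.5, -1.3]
finger_gap: 0.46
grasp_force: 60.6
```

```bash
python3 -c "
from h import *
slot(5,11.2)
print(r.observe()['force'])"
```

```text
slot 5 555.8 0.0
d [0.17 0.   0.06] yaw 3.141 j6 1.41 tilt [ 0.0002 -0.    ]
d [0.17 0.   0.06] yaw -0.0 j6 1.41 tilt [ 0.0002 -0.    ]
d [0.17 0.   0.06] yaw -3.142 j6 1.41 tilt [ 0.0002 -0.    ]
[-0.10402832  0.46055015 -1.34576915]
```

{"api": "step_arm", "payload": {
  "deltas": "0 0 0.03 0 1; 0 0 0.06 0 1; 0 0 0.06 0 1; 0 0 0.06 0 0.5; 0 0 0.06 0 0.4; 0 0 0.06 0 0.35; 0 0 0.06 0 0.35; 0 0 -0.5 0 0.35; 0 0 -3 0 0.35; 0 0 -8 0 0.35; 0 0 -13 0 0.3; 0 0 -16 0 0.1"
}}

```text
t: 53.02
position: [555.1, -0.2, 174.9]
orientation: [[0.996, 0.087, 0.004], [0.087, -0.996, -0.0], [0.004, 0.001, -1.0]]
force: [-0.3, -0.6, -0.6]
finger_gap: 0.89
grasp_force: 0.0
```

{"api": "step_arm", "payload": {
  "deltas": "-3 -6 0 0 0; -5 -10 0 0 0; -7 -14 0 0 0; -7 -14 0 0 0"
}}

```text
t: 53.52
position: [469.9, 135.2, 172.1]
orientation: [[0.996, 0.091, -0.001], [0.091, -0.996, 0.001], [-0.001, -0.001, -1.0]]
force: [0.2, -0.0, 0.5]
finger_gap: 0.998
grasp_force: 0.0
```

Run:
```python
from h import *
np.set_printoptions(suppress=True,precision=1)
im=cams.get_image('top')
bk=lambda o:(o.max(2)<70)
print('grip top',blobs('top',im,400,530,240,360,59,3,bk,400,3000))
plan(465.6,298.4,140,-33)
a=rect('top',im[:,:,::-1],350,620,-130,430,27,1.4)
b=cams.get_image('scene')[120:210,190:330,::-1]
cv2.imwrite('pics/f.png',np.vstack([a[:,:],cv2.resize(b,(330,212),interpolation=cv2.INTER_CUBIC) if 0 else cv2.copyMakeBorder(cv2.resize(b,(330,212)),0,0,0,a.shape[1]-330,0)]))
```

```text
grip top [[446.5 273.2 566.5  22.6  36.1  51. ]]
d [  0.9 -16.4   3.2] yaw 2.236 j6 1.67 tilt [ 0. -0.]
d [  0.9 -16.4   3.2] yaw -0.905 j6 1.67 tilt [ 0. -0.]
d [  0.9 -16.4   3.2] yaw -4.047 j6 1.67 tilt [ 0. -0.]
```

View pics/f.png

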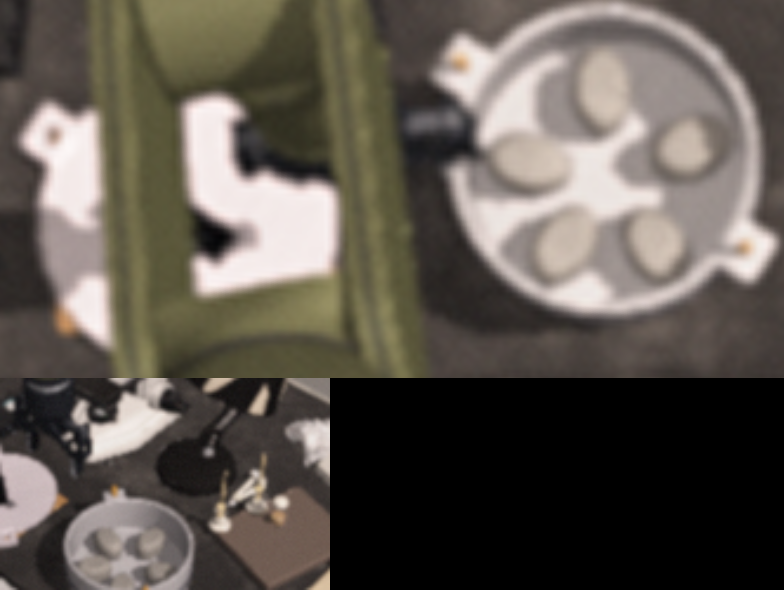

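{"api": "step_arm", "payload": {
  "deltas": "0.1 -2 0 -0.12 0; 0.3 -5 0 -0.28 0; 0.5 -8.5 0.5 -0.45 0; 0.7 -12 1 -0.6 0; 0.8 -14.5 2 -0.75 0; 0.9 -16.2 3 -0.88 0; 0.9 -16.4 3 -0.905 0; 0.9 -16.4 3 -0.905 0; 0.9 -16.4 3 -0.905 0; 0.9 -16.4 3 -0.905 0"
}}

```text
t: 54.88
position: [467.3, 296.8, 142.2]
orientation: [[0.549, 0.836, 0.001], [0.836, -0.549, 0.0], [0.001, 0.0, -1.0]]
force: [0.0, -0.9, -0.2]
finger_gap: 1.003
grasp_force: 0.0
```

Run:
```python
from h import *
np.set_printoptions(suppress=True,precision=2)
plan(465.6,298.4,23.4,-33)
```

```text
d [ 0.04 -0.24 11.88] yaw 3.137 j6 1.07 tilt [0. 0.]
d [ 0.04 -0.24 11.88] yaw -0.005 j6 1.07 tilt [0. 0.]
d [ 0.04 -0.24 11.88] yaw -3.146 j6 1.07 tilt [0. 0.]
```

{"api": "step_arm", "payload": {
  "deltas": "0.05 -0.24 3 -0.005 0; 0.05 -0.24 7 -0.005 0; 0.05 -0.24 10 -0.005 0; 0.05 -0.24 11.5 -0.005 0; 0.05 -0.24 11.85 -0.005 0; 0.05 -0.24 11.85 -0.005 0; 0.05 -0.24 11.85 -0.005 0.4; 0.05 -0.24 11.85 -0.005 0.8; 0.05 -0.24 11.85 -0.005 1; 0.05 -0.24 11.85 -0.005 1; 0.05 -0.24 11.85 -0.005 1; 0.05 -0.24 11.85 -0.005 1"
}}

```text
t: 56.38
position: [465.6, 299.2, 23.7]
orientation: [[0.543, 0.84, 0.001], [0.84, -0.543, 0.0], [0.001, 0.001, -1.0]]
force: [-0.8, -1.6, 5.4]
finger_gap: 0.227
grasp_force: 60.4
```

Run:
```python
from h import *
np.set_printoptions(suppress=True,precision=4)
s=r.observe();print(s['position'],s['orientation'],s['force'],s['wrist_torque'])
```

```text
[465.5956 299.2112  23.7189] [[ 0.5429  0.8398  0.0009]
 [ 0.8398 -0.5429  0.0003]
 [ 0.0007  0.0006 -1.    ]] [-0.7882 -1.5744  5.3951] [-0.1649  0.0477  0.0212]
```

{"api": "step_arm", "payload": {
  "deltas": "0 0 -0.3 0 1; 0 0 -1 0 1; 0 0 -2.5 0 1; 0 0 -4.5 0 1; 0 0 -7 0 1; 0 0 -9.5 0 1; 0 0 -12 0 1; 0 0 -13.5 0 1; 0 0 -14 0 1; 0 0 -14 0 1; 0 0 -14 0 1"
}}

```text
t: 57.75
position: [464.4, 298.7, 162.1]
orientation: [[0.543, 0.84, -0.002], [0.84, -0.543, -0.001], [-0.002, -0.001, -1.0]]
force: [-0.4, 0.5, -5.6]
finger_gap: 0.222
grasp_force: 59.2
```

Run:
```python
from h import *
np.set_printoptions(suppress=True,precision=4)
s=r.observe();print(s['position'],s['orientation'],s['force'],s['wrist_torque'])
plan(497.2,-4.4,162,-33)
```

```text
[464.4173 298.7127 162.1448] [[ 0.543   0.8397 -0.002 ]
 [ 0.8397 -0.543  -0.0011]
 [-0.002  -0.0011 -1.    ]] [-0.3643  0.4858 -5.5862] [ 0.0368  0.0419 -0.0078]
d [-23.67  19.21   0.04] yaw 3.144 j6 1.07 tilt [-0.002  -0.0011]
d [-23.67  19.21   0.04] yaw 0.002 j6 1.07 tilt [-0.002  -0.0011]
d [-23.67  19.21   0.04] yaw -3.14 j6 1.07 tilt [-0.002  -0.0011]
```

{"api": "step_arm", "payload": {
  "deltas": "-1 0.8 0 0 1; -3 2.4 0 0 1; -5.5 4.4 0 0 1; -8 6.5 0 0 1; -10.5 8.5 0 0 1; -13 10.5 0 0 1; -15.5 12.5 0 0 1; -18 14.6 0 0 1; -20.5 16.6 0 0 1; -22.3 18.1 0 0 1; -23.4 19 0 0.002 1; -23.67 19.2 0 0.002 1"
}}

```text
t: 59.25
position: [497.7, -4.8, 163.0]
orientation: [[0.546, 0.838, -0.001], [0.838, -0.546, 0.0], [-0.0, -0.001, -1.0]]
force: [0.4, -0.1, -6.6]
finger_gap: 0.223
grasp_force: 59.2
```

{"api": "step_arm", "payload": {
  "deltas": "0 0 0.5 0 1; 0 0 1.5 0 1; 0 0 2.5 0 1; 0 0 3.3 0 1; 0 0 3.7 0 1; 0 0 3.8 0 1; 0 0 3.8 0 1; 0 0 3.8 0 1"
}}

```text
t: 60.25
position: [498.2, -3.9, 125.6]
orientation: [[0.545, 0.839, 0.001], [0.839, -0.545, -0.0], [0.0, 0.001, -1.0]]
force: [0.8, -0.3, -6.4]
finger_gap: 0.223
grasp_force: 59.1
```

Run:
```python
from h import *
np.set_printoptions(suppress=True,precision=4)
s=r.observe();print(s['position'],s['orientation'],s['force'],s['wrist_torque'])
u=np.array([np.cos(np.radians(57)),np.sin(np.radians(57))])
t=cams.get_image('top')[:,:,::-1];c=cams.get_image('scene')[:,:,::-1]
tiles=[]
for n,im in(('top',t),('scene',c)):
    for sg in(1,-1):
        x,y=[496.5,-5]+sg*116*u; p=proj(n,[x,y,100])[0].round().astype(int)
        q=im[p[1]-15:p[1]+15,p[0]-20:p[0]+20];tiles.append(cv2.resize(q,(400,300),interpolation=cv2.INTER_CUBIC))
cv2.imwrite('pics/g.png',np.vstack([np.hstack(tiles[:2]),np.hstack(tiles[2:])]))
```

```text
[498.2385  -3.9461 125.5586] [[ 0.5447  0.8386  0.0009]
 [ 0.8386 -0.5447 -0.0001]
 [ 0.0004  0.0008 -1.    ]] [ 0.8357 -0.2864 -6.3775] [0.0259 0.0044 0.0265]
```

View pics/g.png

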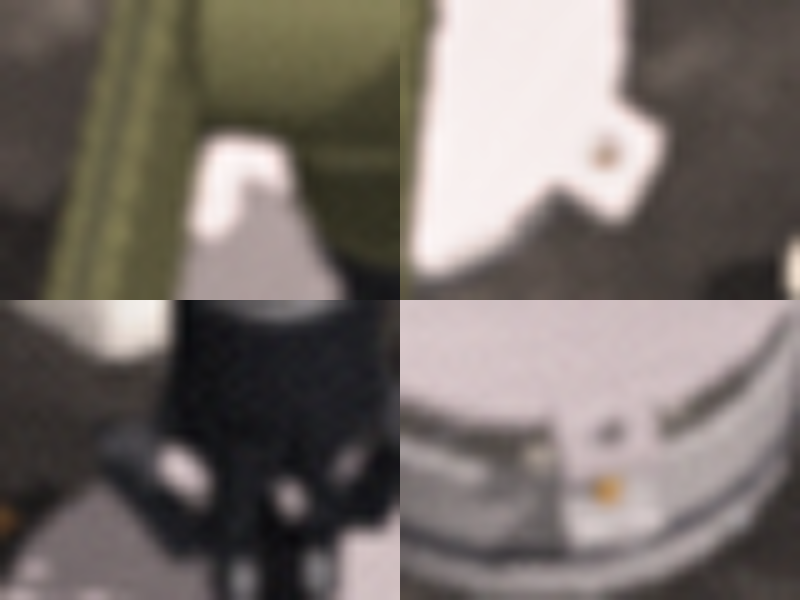

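{"api": "step_arm", "payload": {
  "deltas": "-0.04 -0.03 0.2 0 1; -0.08 -0.05 0.4 0 1; -0.08 -0.05 0.6 0 1; -0.08 -0.05 0.8 0 1; -0.08 -0.05 0.95 0 1; -0.08 -0.05 1.05 0 1; -0.08 -0.05 1.05 0 1"
}}

```text
t: 61.22
position: [497.0, -4.3, 114.6]
orientation: [[0.545, 0.839, -0.0], [0.839, -0.545, -0.0], [-0.0, -0.0, -1.0]]
force: [-0.6, 0.6, -6.1]
finger_gap: 0.227
grasp_force: 59.1
```

Run:
```python
from h import *
np.set_printoptions(suppress=True,precision=4)
s=r.observe();print(s['position'],s['orientation'][:,2],s['force'],s['force']@s['orientation'],s['wrist_torque'])
```

```text
[496.9818  -4.2992 114.6289] [-0.0002 -0.     -1.    ] [-0.579   0.581  -6.1325] [ 0.1726 -0.8013  6.1326] [ 0.012   0.0051 -0.0073]
```

{"api": "step_arm", "payload": {
  "deltas": "0 0 0.1 0 1; 0 0 0.25 0 1; 0 0 0.4 0 1; 0 0 0.55 0 1; 0 0 0.7 0 1; 0 0 0.8 0 1; 0 0 0.9 0 1; 0 0 0.9 0 1; 0 0 0.9 0 1"
}}

```text
t: 62.35
position: [497.2, -4.4, 105.7]
orientation: [[0.545, 0.839, 0.0], [0.839, -0.545, -0.0], [-0.0, 0.0, -1.0]]
force: [1.7, -1.7, -6.4]
finger_gap: 0.226
grasp_force: 59.1
```

Run:
```python
from h import *
np.set_printoptions(suppress=True,precision=4)
s=r.observe();print(s['position'],s['orientation'][:,2],s['force'],s['force']@s['orientation'],s['wrist_torque'])
```

```text
[497.2135  -4.3864 105.6671] [ 0.0003 -0.0002 -1.    ] [ 1.7287 -1.69   -6.3909] [-0.4758  2.3681  6.3917] [-0.3396 -0.1976 -0.0775]
```

{"api": "step_arm", "payload": {
  "deltas": "0 0.08 0 0 1; 0 0.1 0.15 0 1; 0 0.1 0.3 0 1; 0 0.1 0.42 0 1; 0 0.1 0.52 0 1; 0 0.1 0.6 0 1; 0 0.1 0.66 0 1; 0 0.1 0.71 0 1; 0 0.1 0.75 0 1; 0 0.1 0.75 0 1"
}}

```text
t: 63.6
position: [497.9, -4.8, 98.8]
orientation: [[0.545, 0.839, 0.0], [0.839, -0.545, -0.0], [0.0, 0.0, -1.0]]
force: [-2.8, -0.1, 2.4]
finger_gap: 0.226
grasp_force: 60.4
```

Run:
```python
from h import *
np.set_printoptions(suppress=True,precision=4)
s=r.observe();print(s['position'],s['orientation'][:,2],s['force'],s['force']@s['orientation'],s['wrist_torque'])
```

```text
[497.8775  -4.8455  98.7575] [ 0.0004 -0.0001 -1.    ] [-2.8417 -0.1473  2.3876] [-1.6711 -2.3021 -2.3886] [ 0.0893  0.3929 -0.0547]
```

{"api": "step_arm", "payload": {
  "deltas": "0 0 0.05 0 1; 0 0 0.08 0 1; 0 0 0.08 0 1; 0 0 0.05 0 0.8; 0 0 0.05 0 0.4; 0 0 0 0 0; 0 0 0 0 0; 0 0 0 0 0; 0 0 -1 0 0; 0 0 -4 0 0; 0 0 -8 0 0; 0 0 -11 0 0"
}}

```text
t: 65.1
position: [498.4, -4.8, 210.5]
orientation: [[0.545, 0.839, 0.002], [0.839, -0.545, -0.0], [0.001, 0.002, -1.0]]
force: [0.5, 0.3, 0.1]
finger_gap: 1.004
grasp_force: 0.0
```

{"api": "step_arm", "payload": {
  "deltas": "0 0 -4 0 0; 3 -2.5 -5 0 0; 8 -6.5 -6 0 0; 13 -10 -6 0 0; 17 -14 -6 0 0; 20 -16 -6 0 0; 22 -18 -6 0 0; 22 -18 -6 0 0"
}}

```text
t: 66.1
position: [466.2, 279.5, 268.7]
orientation: [[0.542, 0.84, 0.0], [0.84, -0.542, 0.001], [0.001, 0.0, -1.0]]
force: [0.4, -0.7, 0.0]
finger_gap: 0.995
grasp_force: 0.0
```

Run:
```python
from h import *
s=r.observe();print(s['t'],s['position'],s['force'])
t=cams.get_image('top')[150:240,190:330,::-1];c=cams.get_image('scene')[140:240,190:330,::-1]
cv2.imwrite('pics/i.png',np.hstack([cv2.resize(t,(400,257),interpolation=cv2.INTER_CUBIC),cv2.resize(c,(400,257),interpolation=cv2.INTER_CUBIC)]))
```

```text
66.1 [466.21220865 279.45298843 268.66042064] [ 0.40936155 -0.72249261  0.01325693]
```

View pics/i.png

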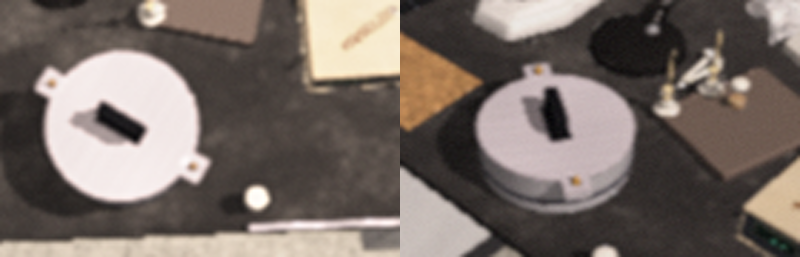

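The cover sits flush over both pins, and the pebbles are inside. Handing in.

```bash
python3 -c "
from station import r
print(r.hand_in())"
```

```text
the job is handed in; nothing more can be done
None
```

I set all five pebbles down side by side in the pot, put the cover back over both pins so it sits flush on the rim, left the jar and petri dish alone, and handed the job in at about 66 s.

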